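Find the key that releases the cooling-fan lock

TASK

The lock on the grey station by the muffin line releases the cooling fans, and only one of the three keys standing in the white rack turns it; looking does not tell which. Try the keys one at a time: push one fully into the keyhole and turn it clockwise; if it sticks after a little way, turn it back, pull it out and stand it in the rack again. Leave the right key fully in the lock, turned clockwise as far as it goes, the two others standing in the rack, and do not push the things around about.

Things in the scene. Friction and masses are not known exactly. Their poses are not given: they have to be found in the camera images.
- lock: Lock station: fixed grey box 84 (x) x 210 (y) x 62 mm high on the table. Origin: centre of its underside; z up, y along the box towards a red button on a yellow ring; two small lamps at the other end (all under 77 above the table). On its middle, over a yellow plate, a round aluminium disc, 64 across, 10 thick, with the keyhole. The box is hollow under the disc.
- lock_face (a point): Centre of the keyhole, on the disc's upper face, 72 mm above the table. Axes as lock, fixed to the box (they do not turn with the disc). Unturned, the keyhole is a black slot through the disc, 48 long (y) and 9 wide (x). A key goes in straight down, either way round. Every key goes fully in, until its collar lies on the disc.
- lock_core (a joint): Clockwise turn of the disc (seen from above), rad: 0 at the start (red tick at the black mark), stop at 1.22 (red tick at the green mark). Turns easily (0.06 N m), stays where left. The key has about 0.1 rad free play in the slot. The right key, another each time, turns to the stop; the two wrong ones catch inside when turned 0.1 to 0.2 rad (disc under 0.15).
- rack: Fixed white key rack, 56 (x) x 210 (y) x 64 mm high. Origin: centre of its underside; z up, y along its length. Three upright slots in its top, at y = -66, 0 and +66, each 11 wide (x), 49 long (y) and 56 deep, hold the keys, which stand with their collars on the rack's top.
- key_red_mid (a point): Centre of the red key: 102 mm long, 120 g, upright in the rack, tip down; z up along it, y its width, x its thickness; same after half a turn about z. From here up z: tip -51, steel collar +1 to +7 (20 x 52), round handle +7 to +51 (22 across; slips in the fingers if the key jams). Below the collar: blade 5 x 44 for 10 mm, then stem 4 x 12 with bits (4 x 43 over all) 16 to 24 down.
- key_blue_mid (a point): Centre of the blue key: 102 mm long, 120 g, upright in the rack, tip down; z up along it, y its width, x its thickness; same after half a turn about z. From here up z: tip -51, steel collar +1 to +7 (20 x 52), round handle +7 to +51 (22 across; slips in the fingers if the key jams). Below the collar: blade 5 x 44 for 10 mm, then stem 4 x 12 with bits (4 x 43 over all) 28 to 36 down.
- key_yellow_mid (a point): Centre of the yellow key: 102 mm long, 120 g, upright in the rack, tip down; z up along it, y its width, x its thickness; same after half a turn about z. From here up z: tip -51, steel collar +1 to +7 (20 x 52), round handle +7 to +51 (22 across; slips in the fingers if the key jams). Below the collar: blade 5 x 44 for 10 mm, then stem 4 x 12 with bits (4 x 43 over all) 40 to 48 down.
- muffin_a: Bystander: golden muffin in its case, 64 wide, 46 high, standing on the table close behind the rack (mm); origin at the underside's centre.
- muffin_b: Bystander: the same, standing close behind the lock station (mm); origin at the underside's centre.
- muffin_c: Bystander: the same, near the carton of muffins at the back (mm); origin at the underside's centre.
- tape_roll: Bystander: orange ring, 90 wide, 24 high, lying (mm); origin at the underside's centre.
- sanitiser: Bystander: white bottle, 60 wide, 150 high (mm); origin at the underside's centre.
- spatula: Bystander: black-handled spatula lying on the table (mm); origin on its underside.
- case_stack: Bystander: white stack of paper muffin cases, 66 wide, 55 high (mm); origin at the underside's centre.

How it is judged:
On the way, in this order (a step that is already met when the one before it is completed fails the run):
1. a key is fully in the keyhole, the lock not yet turned (((horizontal distance between key_red_mid and lock_face below 0.007 m and z of key_red_mid in the frame of lock_face below 0.003 m and angle between key_red_mid's own z axis and vertical below 0.1 rad) or (horizontal distance between key_blue_mid and lock_face below 0.007 m and z of key_blue_mid in the frame of lock_face below 0.003 m and angle between key_blue_mid's own z axis and vertical below 0.1 rad) or (horizontal distance between key_yellow_mid and lock_face below 0.007 m and z of key_yellow_mid in the frame of lock_face below 0.003 m and angle between key_yellow_mid's own z axis and vertical below 0.1 rad)) and value of joint lock_core below 0.3 rad), for 0.1 s.
2. a key fully in the keyhole has turned the lock clockwise to its stop (((horizontal distance between key_red_mid and lock_face below 0.007 m and z of key_red_mid in the frame of lock_face below 0.003 m and angle between key_red_mid's own z axis and vertical below 0.1 rad) or (horizontal distance between key_blue_mid and lock_face below 0.007 m and z of key_blue_mid in the frame of lock_face below 0.003 m and angle between key_blue_mid's own z axis and vertical below 0.1 rad) or (horizontal distance between key_yellow_mid and lock_face below 0.007 m and z of key_yellow_mid in the frame of lock_face below 0.003 m and angle between key_yellow_mid's own z axis and vertical below 0.1 rad)) and value of joint lock_core above 1.05 rad), for 0.2 s.
At the end, for the whole second after the job is handed in: Lock turned clockwise to its stop (over 1.05 of 1.22 rad), the key fully in it (collar within 4 mm of the disc, 7 mm of the centre, 0.1 rad of upright); the two other keys at rest in the rack (collar within 6 mm of its top, 15 mm of the slots' line, 0.12 rad of upright) (value of joint lock_core above 1.05 rad and (((horizontal distance between key_red_mid and lock_face below 0.007 m and z of key_red_mid in the frame of lock_face below 0.003 m and angle between key_red_mid's own z axis and vertical below 0.1 rad) and (x of key_blue_mid in the frame of rack between -0.015 and 0.015 m and y of key_blue_mid in the frame of rack between -0.085 and 0.085 m and z of key_blue_mid in the frame of rack between 0.055 and 0.069 m and angle between key_blue_mid's own z axis and vertical below 0.12 rad) and (x of key_yellow_mid in the frame of rack between -0.015 and 0.015 m and y of key_yellow_mid in the frame of rack between -0.085 and 0.085 m and z of key_yellow_mid in the frame of rack between 0.055 and 0.069 m and angle between key_yellow_mid's own z axis and vertical below 0.12 rad)) or ((horizontal distance between key_blue_mid and lock_face below 0.007 m and z of key_blue_mid in the frame of lock_face below 0.003 m and angle between key_blue_mid's own z axis and vertical below 0.1 rad) and (x of key_red_mid in the frame of rack between -0.015 and 0.015 m and y of key_red_mid in the frame of rack between -0.085 and 0.085 m and z of key_red_mid in the frame of rack between 0.055 and 0.069 m and angle between key_red_mid's own z axis and vertical below 0.12 rad) and (x of key_yellow_mid in the frame of rack between -0.015 and 0.015 m and y of key_yellow_mid in the frame of rack between -0.085 and 0.085 m and z of key_yellow_mid in the frame of rack between 0.055 and 0.069 m and angle between key_yellow_mid's own z axis and vertical below 0.12 rad)) or ((horizontal distance between key_yellow_mid and lock_face below 0.007 m and z of key_yellow_mid in the frame of lock_face below 0.003 m and angle between key_yellow_mid's own z axis and vertical below 0.1 rad) and (x of key_red_mid in the frame of rack between -0.015 and 0.015 m and y of key_red_mid in the frame of rack between -0.085 and 0.085 m and z of key_red_mid in the frame of rack between 0.055 and 0.069 m and angle between key_red_mid's own z axis and vertical below 0.12 rad) and (x of key_blue_mid in the frame of rack between -0.015 and 0.015 m and y of key_blue_mid in the frame of rack between -0.085 and 0.085 m and z of key_blue_mid in the frame of rack between 0.055 and 0.069 m and angle between key_blue_mid's own z axis and vertical below 0.12 rad))) and linear speed of each of key_red, key_blue, key_yellow below 0.02 m/s); the robot touches nothing.
It fails at once if a bystander (muffin, tape roll, bottle, spatula, stack of cases) is pushed more than 40 mm (distance of any of muffin_a, muffin_b, muffin_c, tape_roll, sanitiser, spatula, case_stack from where it was at the start of the episode above 0.04 m).
It also fails if it takes over 72 s, if anything falls off the work surface, if the arm or the gripper's body presses on something with over 40 N, if the wrist force passes 120 N, or if a joint passes its speed limit or range.

ROBOT

A 6-joint arm with a two-finger parallel gripper is mounted at the origin on the work surface. World frame = base frame: x ahead of the robot, y to its left, z up, the work surface at z = 0. Lengths are in m, angles in rad, forces in N, time in s.
With the tool pointing down it reaches from about 0.275 to 0.75 m from the base axis. Payload 10.2 kg.
Tool frame: the origin (TCP) lies at the very end of the fingers, on their centre line; the grasp point (between the pads) lies 19 mm behind it (grip_depth is the distance from the TCP to the grasp point, in m); z points along the fingers, x is the direction in which the jaws open and shut, and the axes are right-handed (so a half turn about z gives the same grasp; the last joint's range is limited). The gripper opens to 85 mm and grips with 20 to 120 N. Pads are 22 mm wide; open, the fingers measure 114 mm over their backs; the gripper's body (76 mm by 85 mm) begins 54 mm behind the grasp point. The pads swing forward as they close: fully open they stand 13 mm farther back than shut.
Start: joints at [-1.554, 0.313, 1.498, -0, 1.331, -0.223], TCP at [0.125, -0.51, 0.231] pointing down, gripper open.
Joint ranges: [-2.94, 2.94], [-0.97, 2.17], [0.19, 2.56], [-1.23, 4.37], [0.02, 3.11], [-2.88, 2.88]. Speed limits (rad/s): [2.39, 2.39, 3.01, 3.14, 3.14, 3.14].

INTERFACE

Orientations are given as a unit quaternion [w, x, y, z].
In Python, from rig import observe, read_camera, get_calibration, job_done, recognise, grip_depth gives the robot as it stands.
- The arm moves only by the tool jog_arm, never from a script. Its argument "increments" is a list of rows, each a list of 6 numbers: the shift along the world's x, y, z in m, then the turn, a rotation vector about the world's x, y, z in rad. A call has 1 to 5 rows; each row shifts and turns the pose as measured when the row begins; what a row does not reach is not made up. A row lasts 1/10 s, in which the tool goes at most 50 mm and 8.59 degrees, less where a joint would pass 70% of its speed; a pose out of reach is approached as far as the arm can. A call with a gripper value outside its range is refused whole. "claw" is the opening, from -1 (shut) to 1 (fully open), set as the call begins (left out, the last holds). The fingers move at their own pace and stop on an object; "force" is the grip in N (left out, the last holds). Time passes only in rows, so rows that do not move let the fingers close. It gives the time, the measured TCP pose, the force and the opening at its end, in the units of the state.
- observe(): the state, without advancing time (a new reading comes with each control period).
- read_camera(name): name is "scene" or "top" or "wrist"; returns the picture (384x512x3 uint8, red, green, blue); there is no depth.
- get_calibration(name): a dict with "intrinsics" (3x3 intrinsics, pixels), "world_from_camera" (4x4, takes a point from camera to world coordinates); the wrist camera has in their place "mount" (4x4, takes a point from camera to tool coordinates, whose origin is the TCP and whose axes are the tool frame's). Camera axes: x right, y up, looking along -z (the intrinsics and any distortion apply to the point x, -y, -z); pixel columns grow to the right and rows downward; lengths in m; the calibration is good to about 2 mm. A picture is of the moment at which its call begins: read the wrist's pose just before it. get_calibration takes no time and is no camera call.
- job_done(): hands the job in, once; it reports no verdict.
Trained networks look in the newest picture that a camera, given by its name, has taken for a name from the list of things; names that differ only in an ending like _2 or _b are one class to them, and where a whole thing is asked for, a point or a joint stands for the part that bears it (a point fixed in the world has none). Each returns a list of dicts, best first, with "p" (0 to 1); they miss things now and then, are a little off and sometimes report something else, mostly with a low value. They report only what shows in the picture. A call takes as long as a camera call.
- recognise(camera, label): "position" ([column, row] in pixels, amid what is visible of it).
The state is a dict: "time_s": time; "qpos": joint angles; "joint_vel": joint speeds; "effort": joint torques, N m; "position": TCP position; "tcp_rot": TCP orientation; "wrist_force": force on the tool from outside, world axes, zero at the start; "moment": the same for the moment, N m; "width": opening from 0.0 (shut) to 1.0 (fully open).
Only numpy, scipy, OpenCV 4.12 (cv2) and the standard library are available. Lean on these libraries where they do the work, as an engineer would, in place of code of your own. Each camera call takes 0.05 s, during which the arm holds its last target. There are 200 camera calls.

## Working session

There is one attempt and no reset: what is moved stays moved. The work goes in short steps, Python scripts to look and compute and a tool call to move; the robot and the scene stay as the last step left them, time stands still between calls to the robot, and variables do not carry over. Pictures are saved under pics/ and viewed, on a budget of 10 in all, crops included, one or two more only if the job needs it, and the job is handed in when it is done.

Besides the shell and the picture viewer there is one more tool, called after "Call:" as a command line: name --pt "numbers of a row" for each row, then --argument value for the rest. jog_arm: Moves the arm, as the interface text tells. Its arguments: {"type":"object","properties":{"increments":{"type":"array","items":{"type":"array","items":{"type":"number"}}},"claw":{"type":"number"},"force":{"type":"number"}},"required":["increments"]}

```bash
mkdir -p pics; ls
python3 - <<'E'
from rig import *
import cv2,numpy as np
s=observe();print(s)
a=read_camera("scene");b=read_camera("top")
cv2.imwrite("pics/a.png",cv2.cvtColor(a,cv2.COLOR_RGB2BGR));cv2.imwrite("pics/b.png",cv2.cvtColor(b,cv2.COLOR_RGB2BGR))
for c in("scene","top"):
  print(c,get_calibration(c))
  for n in("lock","rack","lock_face","key_red_mid","key_blue_mid","key_yellow_mid","muffin_a"):
    print(n,recognise(c,n))
print(get_calibration("wrist"),grip_depth)
E
```

```text
pics
{'time_s': 0.0, 'qpos': array([-1.55439265e+00,  3.13460236e-01,  1.49845541e+00, -4.01222284e-05,
        1.33098359e+00, -2.23382030e-01]), 'joint_vel': array([-7.12617094e-04, -1.06389447e-03,  1.12225389e-03, -8.21826100e-05,
        5.69656264e-04, -4.63059511e-04]), 'effort': array([-7.18748906e-04, -4.12264788e+01, -2.59738630e+01, -2.46500749e-04,
        4.18260592e-03, -1.77246676e-06]), 'position': array([ 0.12466763, -0.50971387,  0.23072294]), 'tcp_rot': array([-4.94912443e-04,  7.86607660e-01, -6.17452801e-01, -4.26877718e-04]), 'wrist_force': array([ 0.59846558, -0.43730509,  0.11526207]), 'moment': array([0.06596113, 0.02395548, 0.00638018]), 'width': 1.0008313231697141}
scene {'intrinsics': array([[355.824765  ,   0.        , 252.69928572],
       [  0.        , 355.824765  , 193.4972235 ],
       [  0.        ,   0.        ,   1.        ]]), 'world_from_camera': array([[-0.86437502, -0.37897887,  0.3305009 ,  0.93588459],
       [ 0.50260091, -0.67171983,  0.54422862,  0.68126205],
       [ 0.01575286,  0.63652767,  0.77109297,  0.97349658],
       [ 0.        
[... 1165 characters left out ...]
'position': [169.7, 198.3], 'p': 0.51}]
muffin_a [{'position': [305.7, 169.0], 'p': 0.71}, {'position': [213.7, 180.3], 'p': 0.65}, {'position': [258.6, 152.2], 'p': 0.54}]
{'intrinsics': array([[320.35778338,   0.        , 254.69886914],
       [  0.        , 320.35778338, 198.83773425],
       [  0.        ,   0.        ,   1.        ]]), 'mount': array([[ 9.99998296e-01, -2.89901986e-04,  1.82336458e-03,
        -1.14824035e-04],
       [ 2.98791964e-04, -9.49165052e-01, -3.14778676e-01,
        -8.05421353e-02],
       [ 1.82192890e-03,  3.14778684e-01, -9.49163348e-01,
        -1.42240044e-01],
       [ 0.00000000e+00,  0.00000000e+00,  0.00000000e+00,
         1.00000000e+00]])} 0.0187
```

Run:
```python
import cv2
b=cv2.imread("pics/b.png")[130:270,110:380]
a=cv2.imread("pics/a.png")[110:310,150:350]
cv2.imwrite("pics/b2.png",cv2.resize(b,None,fx=2.9,fy=2.9,interpolation=cv2.INTER_CUBIC))
cv2.imwrite("pics/a2.png",cv2.resize(a,None,fx=3,fy=3,interpolation=cv2.INTER_CUBIC))
```

```text
(no output)
```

View pics/b2.png

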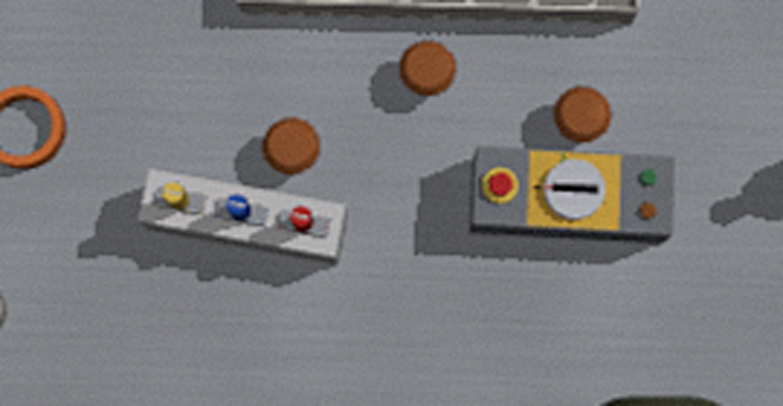

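View pics/a2.png

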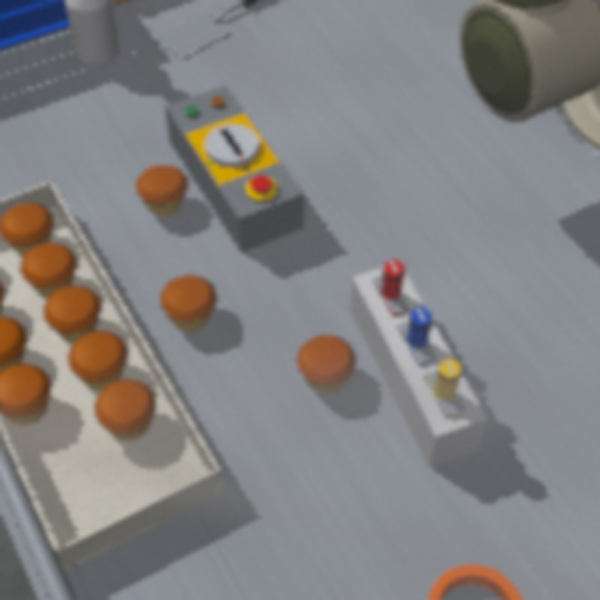

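Top view (crop px): yellow (173,190), blue (238,204) and red (302,215) keys, with the slot at (576,188). The muffins stand just behind the rack and the lock. I'll turn these into positions.

```bash
cat > h.py <<'E'
from rig import *
import cv2,numpy as np
from scipy.spatial.transform import Rotation as R
def T(cam,s=None):
    c=get_calibration(cam)
    if cam!="wrist": return c["intrinsics"],c["world_from_camera"]
    s=s or observe(); M=np.eye(4); q=s["tcp_rot"]
    M[:3,:3]=R.from_quat([q[1],q[2],q[3],q[0]]).as_matrix(); M[:3,3]=s["position"]
    return c["intrinsics"],M@c["mount"]
def world(cam,px,z,s=None):
    K,M=T(cam,s); d=np.array([(px[0]-K[0,2])/K[0,0],-(px[1]-K[1,2])/K[1,1],-1])
    d=M[:3,:3]@d; return M[:3,3]+d*(z-M[2,3])/d[2]
def pix(cam,P,s=None):
    K,M=T(cam,s); p=M[:3,:3].T@(np.array(P)-M[:3,3]); return np.array([K[0,2]+K[0,0]*p[0]/-p[2],K[1,2]+K[1,1]*p[1]/p[2]])
def state(s):
    q=s["tcp_rot"];m=R.from_quat([q[1],q[2],q[3],q[0]]).as_matrix()
    print("t",round(s["time_s"],2),"tcp",s["position"].round(4),"jaw yaw",round(float(np.arctan2(m[1,0],m[0,0])),4),"q",s["qpos"].round(2),"w",round(s["width"],3),"F",s["wrist_force"].round(1),"tz",m[:,2].round(4))
def save(im,n,box=None,f=1):
    im=cv2.cvtColor(im,cv2.COLOR_RGB2BGR)
    if box: im=im[box[1]:box[3],box[0]:box[2]]
    cv2.imwrite("pics/"+n,cv2.resize(im,None,fx=f,fy=f,interpolation=cv2.INTER_CUBIC))
E
python3 - <<'E'
from h import *
f=lambda x,y:(x/2.9+110,y/2.9+130)
for n,p,z in(("yel",(173,190),.114),("blue",(238,204),.114),("red",(302,215),.114),("slot",(576,188),.072),("s1",(552,188),.072),("s2",(599,189),.072),("rackL",(151,172),.064),("rackR",(346,206),.064),("lockL",(477,147),.062),("lockR",(673,158),.062)):
    print(n,world("top",f(*p),z).round(4))
state(observe())
E
```

```text
yel [0.5246 0.2629 0.114 ]
blue [0.5119 0.1965 0.114 ]
red [0.5024 0.1315 0.114 ]
slot [ 0.5457 -0.1508  0.072 ]
s1 [ 0.545  -0.1257  0.072 ]
s2 [ 0.5452 -0.1749  0.072 ]
rackL [0.5526 0.2952 0.064 ]
rackR [0.5217 0.0892 0.064 ]
lockL [ 0.589  -0.0473  0.062 ]
lockR [ 0.5826 -0.2548  0.062 ]
t 0.8 tcp [ 0.1247 -0.51    0.2313] jaw yaw -1.331 q [-1.55  0.31  1.5  -0.    1.33 -0.22] w 1.003 F [0.1 1.3 0.3] tz [-0. -0. -1.]
```

Call:
jog_arm --pt "0.036 0.031 0 0 0 0.145" --pt "0.036 0.031 0 0 0 0.145" --pt "0.036 0.031 0 0 0 0.145" --pt "0.036 0.031 0 0 0 0.145" --pt "0.036 0.031 0 0 0 0.145" --claw 0.2 --force 40

```text
time_s: 1.3
position: [0.306, -0.3522, 0.2308]
tcp_rot: [0.001, 0.957, -0.291, 0.0]
wrist_force: [0.1, -0.4, -0.8]
width: 0.599
```

Call:
jog_arm --pt "0.036 0.031 -0.01 0 0 0.145" --pt "0.036 0.031 -0.01 0 0 0.145" --pt "0.036 0.031 -0.01 0 0 0.145" --pt "0.036 0.031 -0.01 0 0 0.14" --pt "0.036 0.031 -0.01 0 0 0"

```text
time_s: 1.8
position: [0.4914, -0.1912, 0.1819]
tcp_rot: [0.002, 1.0, 0.006, 0.003]
wrist_force: [0.2, -0.8, 0.9]
width: 0.595
```

Call:
jog_arm --pt "0.036 0.028 -0.01 0 0 -0.04" --pt "0.018 0.013 -0.006 0 0 0" --pt "0 0 0 0 0 0" --pt "0 0 0 0 0 0"

```text
time_s: 2.2
position: [0.5496, -0.1435, 0.1635]
tcp_rot: [0.002, 1.0, -0.011, 0.002]
wrist_force: [-0.5, -0.8, 0.5]
width: 0.605
```

Run:
```python
from h import *
s=observe();state(s);im=read_camera("wrist");cv2.imwrite("pics/w1.raw.png",im)
save(im,"w1.png",None,1.5)
r=recognise("wrist","lock_face");print(r)
print([world("wrist",x["position"],.072,s).round(4) for x in r])
print(pix("wrist",(.5457,-.1508,.072),s))
```

```text
t 2.2 tcp [ 0.5496 -0.1435  0.1635] jaw yaw -0.0228 q [-0.46  0.46  1.47 -0.    1.21 -0.44] w 0.605 F [-0.5 -0.8  0.5] tz [ 0.0044 -0.0034 -1.    ]
[{'position': [248.3, 176.0], 'p': 0.63}]
[array([ 0.5453, -0.1218,  0.072 ])]
[249.93331112 212.21298282]
```

View pics/w1.png

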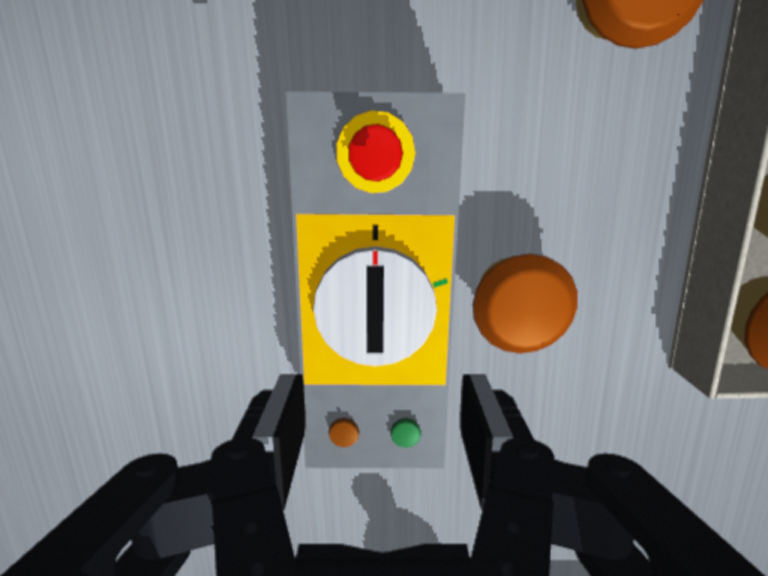

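Wrist view: the slot runs from about (375,266) to (375,352), with the tick at the black mark. The networks' lock point is off towards the button, so I'll fit the slot by threshold instead.

```bash
cat >> h.py <<'E'
def blob(mask,near,minA=30):
    n,l,st,c=cv2.connectedComponentsWithStats(mask.astype(np.uint8))
    k=[i for i in range(1,n) if st[i,4]>=minA]
    k=min(k,key=lambda i:np.hypot(*(c[i]-near))); return l==k
def rect_world(cam,m,z,s):
    ys,xs=np.nonzero(m); P=np.array([world(cam,(x,y),z,s)[:2] for x,y in zip(xs,ys)],dtype=np.float32)
    (cx,cy),(w,h),a=cv2.minAreaRect(P*1000); C=cv2.boxPoints(((cx,cy),(w,h),a))
    e=max((C[1]-C[0],C[2]-C[1]),key=np.linalg.norm); e=e*np.sign(e[1])
    return (cx/1000,cy/1000),(w,h),float(np.arctan2(-e[0],e[1])),P.mean(0)
E
python3 - <<'E'
from h import *
s=observe();im=cv2.imread("pics/w1.raw.png")
m=blob(im.max(2)<60,(250,206));print(m.sum(),rect_world("wrist",m,.072,s))
# disc
m=blob(im.min(2)>140,(250,206),500);ys,xs=np.nonzero(m)
P=np.array([world("wrist",(x,y),.072,s)[:2] for x,y in zip(xs,ys)]);print(len(P),P.min(0),P.max(0),(P.min(0)+P.max(0))/2)
# yellow plate
y=(im[...,0]>180)&(im[...,1]>140)&(im[...,2]<80);m=blob(y,(250,206),500);print(m.sum(),rect_world("wrist",m,.062,s))
E
```

```text
568 ((0.5450543823242188, -0.14714840698242188), (46.10145950317383, 7.174325942993164), -0.025504332035779953, array([ 0.5451639 , -0.14662546], dtype=float32))Traceback (most recent call last):
  File "<stdin>", line 6, in <module>
  File "h.py", line 11, in world
    K,M=T(cam,s); d=np.array([(px[0]-K[0,2])/K[0,0],-(px[1]-K[1,2])/K[1,1],-1])
        ~^^^^^^^
  File "h.py", line 5, in T
    c=get_calibration(cam)
ValueError: time passes only in moves, steps and waits
```

Call:
jog_arm --pt "-0.008 0.046 0.007 0 0 -0.03" --pt "-0.008 0.046 0.007 0 0 -0.03" --pt "-0.008 0.046 0.007 0 0 -0.03" --pt "-0.008 0.046 0.007 0 0 -0.03" --pt "-0.008 0.046 0.007 0 0 -0.024"

```text
time_s: 2.8
position: [0.5054, 0.0824, 0.2013]
tcp_rot: [0.003, 0.995, -0.095, 0.004]
wrist_force: [0.8, 0.1, -0.4]
width: 0.599
```

Call:
jog_arm --pt "-0.006 0.042 0 0 0 0" --pt "0 0 0 0 0 0" --pt "0 0 0 0 0 0"

```text
time_s: 3.1
position: [0.4977, 0.1276, 0.2045]
tcp_rot: [0.002, 0.995, -0.095, 0.006]
wrist_force: [0.2, 0.4, -0.1]
width: 0.599
```

```bash
python3 - <<'E'
import re
t=open("h.py").read().replace("def T(","import functools\nget_cal=functools.lru_cache(get_calibration)\ndef T(",1).replace("c=get_calibration(cam)","c=get_cal(cam)")
open("h.py","w").write(t)
E
python3 - <<'E'
from h import *
s=observe();state(s);im=read_camera("wrist");cv2.imwrite("pics/w2.raw.png",im)
save(im,"w2.png",None,1.5)
for n in("key_red_mid","key_blue_mid"):
  r=recognise("wrist",n);print(n,r)
print(pix("wrist",(.5024,.1315,.114),s))
E
```

```text
t 3.1 tcp [0.4977 0.1276 0.2045] jaw yaw -0.1903 q [ 0.03  0.31  1.58 -0.01  1.24  0.22] w 0.599 F [ 0.2  0.4 -0.1] tz [ 0.0116 -0.0056 -0.9999]
key_red_mid [{'position': [257.9, 176.5], 'p': 0.84}, {'position': [252.9, 21.1], 'p': 0.26}]
key_blue_mid [{'position': [251.8, 98.7], 'p': 0.81}]
[258.96106866 197.65393745]
```

View pics/w2.png

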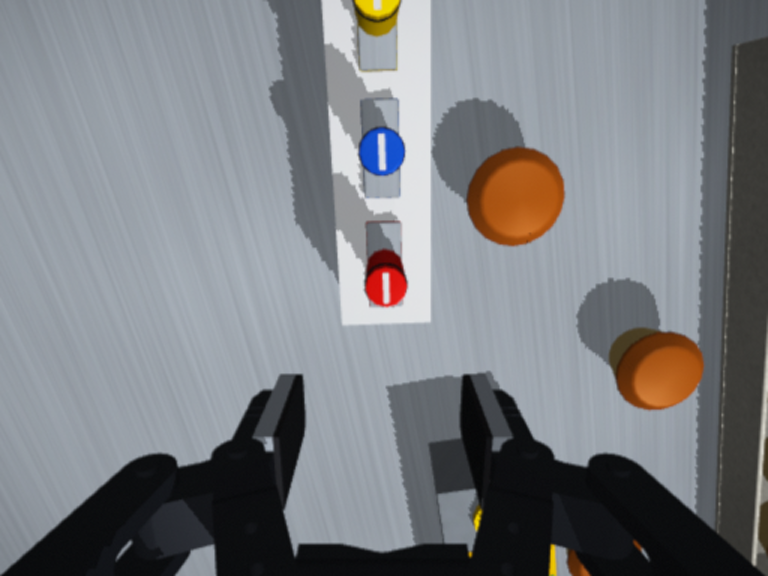

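Wrist view: red key top (386,287), blue (381,151), yellow (377,5). Each has a stripe along its width and its collar lies in line with the rack. Next I'll fit the edges.

```bash
cat >> h.py <<'E'
def edge(cam,im,rows,c0,c1,z,s,pol=1):
    "subpixel vertical-ish edge (dark->bright for pol=1), fitted in world; returns yaw of +y-direction and rms mm"
    g=cv2.GaussianBlur(im.astype(np.float32).mean(2),(0,0),.8);P=[]
    for r in rows:
        d=pol*np.diff(g[r,c0:c1]);k=int(d.argmax());w=np.clip(d[max(0,k-2):k+3],0,None)
        P.append(world(cam,(c0+.5+(w*np.arange(max(0,k-2),max(0,k-2)+len(w))).sum()/w.sum(),r),z,s)[:2])
    P=np.array(P);a=np.polyfit(P[:,1],P[:,0],1);res=P[:,0]-np.polyval(a,P[:,1]);
    ok=abs(res)<max(1.5*np.median(abs(res)),1e-4);a=np.polyfit(P[ok,1],P[ok,0],1)
    return a,-np.arctan(a[0]),1000*np.std(P[ok,0]-np.polyval(a,P[ok,1]))
E
python3 - <<'E'
from h import *
s=observe();im=cv2.imread("pics/w2.raw.png")[...,::-1]
red=(im[...,0]>170)&(im[...,1]<60)
blue=(im[...,2]>150)&(im[...,0]<80)
def top(m,near):
    m=blob(m,near);m=cv2.morphologyEx(m.astype(np.uint8),cv2.MORPH_CLOSE,np.ones((9,9)))
    ys,xs=np.nonzero(m);cx,cy=(xs.min()+xs.max())/2,(ys.min()+ys.max())/2
    print("top px",cx,cy,xs.min(),xs.max(),ys.min(),ys.max(),world("wrist",(cx,cy),.114,s).round(4))
top(red,(257,191));top(blue,(254,100))
st=im.min(2)>140
for near in((257,191),(254,100)):
    m=blob(st,near,10);print(m.sum(),rect_world("wrist",m,.114,s))
print("rack R edge",edge("wrist",im,range(10,205),278,300,.064,s,-1))
print("red collar R",edge("wrist",im,list(range(150,166)),260,276,.070,s))
print("blue collar R",edge("wrist",im,list(range(68,84))+list(range(118,130)),258,275,.070,s))
print("red collar L",edge("wrist",im,list(range(185,202)),236,252,.070,s,-1))
# collar front/back ends
g=im.astype(float).mean(2)
print(g[140:156,258:264].mean(1).round(),g[198:212,250:262].mean(1).round())
E
```

```text
Traceback (most recent call last):
  File "h.py", line 27, in blob
    k=min(k,key=lambda i:np.hypot(*(c[i]-near))); return l==k
ValueError: min() iterable argument is empty
```

Run:
```python
from h import *
s=observe();im=cv2.imread("pics/w2.raw.png")
red=(im[...,0]>170)&(im[...,1]<60)
blue=(im[...,2]>150)&(im[...,0]<80)
def top(m,near):
    m=blob(m,near);m=cv2.morphologyEx(m.astype(np.uint8),cv2.MORPH_CLOSE,np.ones((9,9)))
    ys,xs=np.nonzero(m);cx,cy=(xs.min()+xs.max())/2,(ys.min()+ys.max())/2
    print("top px",cx,cy,xs.min(),xs.max(),ys.min(),ys.max(),world("wrist",(cx,cy),.114,s).round(4))
top(red,(257,191));top(blue,(254,100))
st=im.min(2)>140
for near in((257,191),(254,100)):
    m=blob(st,near,10);print(m.sum(),rect_world("wrist",m,.114,s))
print("rack R edge",edge("wrist",im,range(10,205),278,300,.064,s,-1))
print("red collar R",edge("wrist",im,list(range(150,166)),260,276,.070,s))
print("blue collar R",edge("wrist",im,list(range(68,84))+list(range(118,130)),258,275,.070,s))
print("red collar L",edge("wrist",im,list(range(185,202)),236,252,.070,s,-1))
g=im.astype(float).mean(2)
print(g[140:156,258:264].mean(1).round(),g[198:212,250:262].mean(1).round())
im=cv2.imread("pics/w1.raw.png")
```

```text
top px 257.0 191.0 244 270 179 203 [0.5022 0.1363 0.114 ]
top px 254.5 101.0 240 269 86 116 [0.5128 0.2006 0.114 ]
77 ((0.5019972839355469, 0.13586766052246094), (15.192487716674805, 2.8474411964416504), -0.11513325572013855, array([0.5020448 , 0.13602673], dtype=float32))
108 ((0.5124594116210938, 0.20060169982910156), (15.909795761108398, 2.7735533714294434), -0.19121070206165314, array([0.5126619 , 0.20112398], dtype=float32))
rack R edge (array([0.1623055 , 0.50822999]), np.float64(-0.16090239807472465), np.float64(0.040724165348539856))
red collar R (array([0.14588303, 0.49315409]), np.float64(-0.14486116023335285), np.float64(0.07364482417348207))
blue collar R (array([0.16354675, 0.49030289]), np.float64(-0.16211155200279515), np.float64(0.047722972956661766))
red collar L (array([-0.02693978,  0.49130574]), np.float64(0.02693327054245789), np.float64(0.3771585401076249))
[218. 199. 179. 162. 152. 150. 147. 110. 122. 159. 172. 173. 173. 173.
 173. 173.] [136. 136. 135. 130. 116. 122. 170. 211. 224. 225. 225. 225. 225. 225.]
```

Call:
jog_arm --pt "0.004 0.007 -0.03 0.0056 0.0116 0.03" --pt "0 0 -0.03 0 0 0" --pt "0 0 -0.03 0 0 0" --pt "0 0 0 0 0 0"

```text
time_s: 3.65
position: [0.5036, 0.1286, 0.1121]
tcp_rot: [-0.0, 0.996, -0.084, 0.001]
wrist_force: [0.6, 0.6, 0.5]
width: 0.599
```

```bash
python3 -c "
from h import *
state(observe())"
```

```text
t 3.65 tcp [0.5036 0.1286 0.1121] jaw yaw -0.1692 q [0.02 0.43 1.67 0.   1.04 0.19] w 0.599 F [0.6 0.6 0.5] tz [ 1.7e-03  1.0e-04 -1.0e+00]
```

Call:
jog_arm --pt "-0.0015 0.0065 0 0 0 0" --pt "0 0 -0.017 0 0 0" --pt "0 0 -0.015 0 0 0" --pt "0 0 0 0 0 0"

```text
time_s: 4.05
position: [0.5052, 0.134, 0.0849]
tcp_rot: [-0.001, 0.996, -0.086, 0.005]
wrist_force: [0.1, -0.4, -0.1]
width: 0.597
```

Call:
jog_arm --pt "0 0 0 0 0 0" --pt "0 0 0 0 0 0" --pt "0 0 0 0 0 0" --pt "0 0 0 0 0 0" --claw -1 --force 60

```text
time_s: 4.45
position: [0.5055, 0.1343, 0.089]
tcp_rot: [-0.001, 0.996, -0.087, 0.005]
wrist_force: [-0.0, -0.3, -1.6]
width: 0.239
```

Call:
jog_arm --pt "0 0 0 0 0 0" --pt "-0.003 0 -0.009 0 0 0" --pt "0 0 0 0 0 0" --claw -0.1

```text
time_s: 4.75
position: [0.5035, 0.1343, 0.0807]
tcp_rot: [-0.001, 0.996, -0.087, 0.007]
wrist_force: [-1.1, -0.4, 0.3]
width: 0.454
```

```bash
python3 -c "
from h import *
state(observe());state(observe())"
```

```text
t 4.75 tcp [0.5035 0.1343 0.0807] jaw yaw -0.1737 q [0.04 0.47 1.7  0.   0.96 0.21] w 0.454 F [-1.1 -0.4  0.3] tz [ 1.500e-02  8.000e-04 -9.999e-01]
t 4.75 tcp [0.5035 0.1343 0.0807] jaw yaw -0.1737 q [0.04 0.47 1.7  0.   0.96 0.21] w 0.454 F [-1.1 -0.4  0.3] tz [ 1.500e-02  8.000e-04 -9.999e-01]
```

Call:
jog_arm --pt "-0.001 0 -0.001 0 0.015 0.0" --pt "0 0 0 0 0 0"

```text
time_s: 4.95
position: [0.5026, 0.1342, 0.0796]
tcp_rot: [-0.0, 0.996, -0.087, -0.0]
wrist_force: [-0.0, 0.4, -0.3]
width: 0.45
```

Call:
jog_arm --pt "0 0 0 0 0 0" --pt "0 0 0 0 0 0" --pt "0 0 0 0 0 0" --claw -1 --force 60

```text
time_s: 5.25
position: [0.503, 0.1342, 0.0799]
tcp_rot: [-0.0, 0.996, -0.087, -0.0]
wrist_force: [-0.1, 0.4, 0.0]
width: 0.24
```

```bash
python3 -c "
from h import *
state(observe())
im=read_camera('wrist');cv2.imwrite('pics/w3.raw.png',im);save(im,'w3.png',(110,80,400,384),1.9);state(observe())"
```

```text
t 5.25 tcp [0.503  0.1342 0.0799] jaw yaw -0.1738 q [0.04 0.48 1.69 0.   0.97 0.21] w 0.24 F [-0.1  0.4  0. ] tz [-3.e-04  8.e-04 -1.e+00]
t 5.3 tcp [0.503  0.1342 0.0799] jaw yaw -0.1738 q [0.04 0.48 1.69 0.   0.97 0.21] w 0.242 F [ 0.2 -0.6  0.2] tz [-3.e-04  8.e-04 -1.e+00]
```

View pics/w3.png

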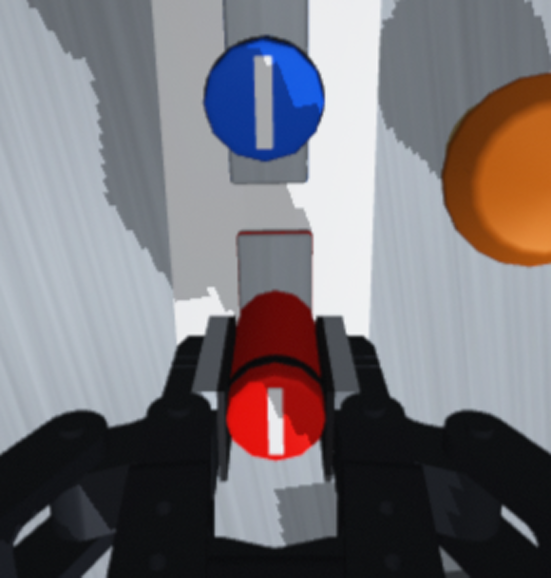

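The red key is held between the pads. Its collar shows from (237,231) to (313,231) ahead of the handle, so I can measure the key's pose in the tool.

```bash
cat >> h.py <<'E'
def held(im,s,zc=.070,h=(236,116)):
    "collar pose of the held key: yaw, centre x at far end, far-end y (world), measured in crop-independent px"
    g=cv2.GaussianBlur(im.astype(np.float32).mean(2),(0,0),.8)
    out=[edge("wrist",im,range(205,232),228,242,zc,s,-1),edge("wrist",im,range(205,232),266,282,zc,s,1)]
    return out
E
python3 - <<'E'
from h import *
s=observe();im=cv2.imread("pics/w3.raw.png")
g=im.astype(int)
print(g[196:210,255].tolist()); print(g[218,228:242].mean(1).round().tolist(),g[218,264:282].mean(1).round().tolist())
L,Rr=[edge("wrist",im,range(205,232),c0,c0+14,.070,s,p) for c0,p in((228,-1),(266,1))]
print(L,Rr)
for n,p in (("backL",(236,202)),("backR",(274.5,202)),("mid",(255.3,201.5))): print(n,world("wrist",p,.070,s).round(4))
E
```

```text
[[164, 166, 168], [163, 165, 167], [163, 165, 168], [159, 162, 164], [133, 134, 137], [101, 80, 82], [106, 44, 46], [105, 83, 87], [109, 112, 118], [116, 121, 128], [117, 123, 130], [116, 122, 130], [117, 122, 130], [117, 123, 130]]
[166.0, 166.0, 167.0, 166.0, 167.0, 167.0, 160.0, 108.0, 102.0, 114.0, 116.0, 118.0, 117.0, 118.0] [122.0, 122.0, 121.0, 123.0, 123.0, 122.0, 120.0, 119.0, 116.0, 122.0, 188.0, 231.0, 237.0, 238.0, 238.0, 238.0, 238.0, 238.0]
(array([0.15805755, 0.47111182]), np.float64(-0.15676072125039028), np.float64(0.052449202403877584)) (array([0.17670249, 0.48889504]), np.float64(-0.17489709234994966), np.float64(0.05117472081250489))
backL [0.4984 0.1644 0.07  ]
backR [0.5174 0.1611 0.07  ]
mid [0.508 0.163 0.07 ]
```

Call:
jog_arm --pt "0 0 0.02 0 0 0" --pt "0 0 0.03 0 0 0" --pt "0 0 0.03 0 0 0" --pt "0 0 0 0 0 0"

```text
time_s: 5.7
position: [0.5017, 0.1341, 0.1613]
tcp_rot: [-0.0, 0.996, -0.087, -0.002]
wrist_force: [-0.1, 0.9, -1.3]
width: 0.236
```

Call:
jog_arm --pt "0.007 -0.045 0.0 0 0 0.03" --pt "0.007 -0.045 0.0 0 0 0.03" --pt "0.007 -0.045 0.0 0 0 0.03" --pt "0.007 -0.045 0.0 0 0 0.03" --pt "0.007 -0.045 0.0 0 0 0.02"

```text
time_s: 6.2
position: [0.5348, -0.0932, 0.158]
tcp_rot: [-0.001, 1.0, -0.009, -0.004]
wrist_force: [0.9, -0.6, -0.7]
width: 0.24
```

```bash
python3 -c "
from h import *
state(observe())"
```

```text
t 6.2 tcp [ 0.5348 -0.0932  0.158 ] jaw yaw -0.0189 q [-0.39  0.42  1.54 -0.    1.19 -0.37] w 0.24 F [ 0.9 -0.6 -0.7] tz [-0.0072  0.0022 -1.    ]
```

Call:
jog_arm --pt "0.005 -0.03 0 -0.002 -0.007 -0.015" --pt "0.0047 -0.0268 -0.003 0 0 0" --pt "0 0 0 0 0 0"

```text
time_s: 6.5
position: [0.5435, -0.1575, 0.1513]
tcp_rot: [-0.001, 1.0, -0.02, -0.002]
wrist_force: [-0.1, 0.5, -1.8]
width: 0.238
```

```bash
python3 -c "
from h import *
state(observe())"
```

```text
t 6.5 tcp [ 0.5435 -0.1575  0.1513] jaw yaw -0.0401 q [-0.49  0.48  1.48 -0.    1.19 -0.45] w 0.238 F [-0.1  0.5 -1.8] tz [-0.0035  0.0011 -1.    ]
```

Call:
jog_arm --pt "0.001 0.0075 -0.001 -0.001 -0.0035 0.006" --pt "0 0 0 0 0 0"

```text
time_s: 6.7
position: [0.5438, -0.1485, 0.1485]
tcp_rot: [-0.001, 1.0, -0.017, -0.001]
wrist_force: [0.4, -0.4, -1.0]
width: 0.24
```

```bash
python3 -c "
from h import *
s=observe();state(s)
im=read_camera('wrist');cv2.imwrite('pics/w4.raw.png',im);save(im,'w4.png',(150,80,360,290),2.8)
print(pix('wrist',(.545,-.1471,.072),s))
m=im.max(2)<60
print(rect_world('wrist',blob(m&(np.arange(384)[:,None]<240),(252,170)),.072,s))
"
```

```text
t 6.7 tcp [ 0.5438 -0.1485  0.1485] jaw yaw -0.0343 q [-0.47  0.47  1.49  0.    1.18 -0.44] w 0.24 F [ 0.4 -0.4 -1. ] tz [-0.0024  0.0019 -1.    ]
[257.15560876 208.58883002]
((0.5460625610351563, -0.13204420471191405), (17.079898834228516, 7.158483028411865), -0.026525698602199554, array([ 0.54636115, -0.13109419], dtype=float32))
```

View pics/w4.png

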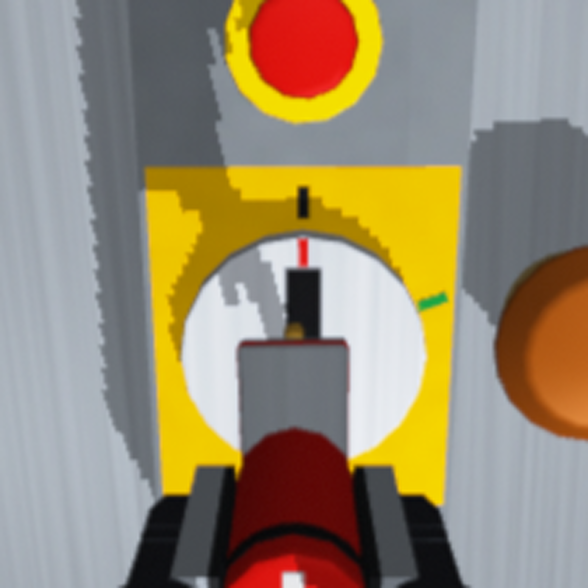

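Hovering view: the slot's far end is at (303,268), and the collar's far edge is centred near (293,341), about 2 mm off in x before correcting for height. I'll work out the offset.

```bash
cat >> h.py <<'E'
def collar(im,s,z,col=255,r0=185,r1=240,yawrows=(4,24),seek=None):
    "held collar (grey, in front of pads): far edge row then side edges -> centre (world xy), yaw"
    rows=range(r0+yawrows[0],r0+yawrows[1])
    L=edge("wrist",im,rows,col-28,col-12,z,s,-1);Q=edge("wrist",im,rows,col+10,col+28,z,s,1)
    yaw=(L[1]+Q[1])/2; e=world("wrist",(col,r0),z,s)
    y=e[1]; x=(np.polyval(L[0],y)+np.polyval(Q[0],y))/2; w=np.polyval(Q[0],y)-np.polyval(L[0],y)
    return np.array([x+.026*np.sin(yaw),y-.026*np.cos(yaw)]),L[1],Q[1],w
E
python3 - <<'E'
from h import *
s=observe();im=cv2.imread("pics/w4.raw.png")
z=s["position"][2]-.017+.007
print(im[196:206,255].mean(1).round(),im[172:182,258].mean(1).round())
print("collar",collar(im,s,z,255,201))
print("slot far end",world("wrist",(258.3,175.5),.072,s))
im=cv2.imread("pics/w3.raw.png")
E
```

```text
[ 60.  65.  77.  93.  88.  63.  57.  85. 105. 114.] [ 91.  95. 118. 127.  78.  31.  23.  23.  23.  24.]
collar (array([ 0.54359812, -0.14522247]), np.float64(-0.01002819229210892), np.float64(-0.037870835126361836), np.float64(0.020520934684544412))
slot far end [ 0.54663277 -0.12271094  0.072     ]
```

Call:
jog_arm --pt "0.0022 -0.0016 0 -0.002 -0.0024 0" --pt "0 0 0 0 0 0"

```text
time_s: 6.95
position: [0.5463, -0.1487, 0.1488]
tcp_rot: [0.0, 1.0, -0.016, 0.0]
wrist_force: [-1.0, -0.8, 0.1]
width: 0.244
```

```bash
python3 -c "
from h import *
state(observe())"
```

```text
t 6.95 tcp [ 0.5463 -0.1487  0.1488] jaw yaw -0.0317 q [-0.47  0.48  1.49 -0.    1.18 -0.44] w 0.244 F [-1.  -0.8  0.1] tz [ 4.e-04 -6.e-04 -1.e+00]
```

Call:
jog_arm --pt "-0.0003 -0.0013 0 0 0 0" --pt "0 0 -0.01 0 0 0" --pt "0 0 -0.01 0 0 0" --pt "0 0 0 0 0 0"

```text
time_s: 7.35
position: [0.5459, -0.1492, 0.1271]
tcp_rot: [0.0, 1.0, -0.015, 0.0]
wrist_force: [0.2, 0.4, -0.5]
width: 0.238
```

```bash
python3 -c "
from h import *
state(observe())"
```

```text
t 7.35 tcp [ 0.5459 -0.1492  0.1271] jaw yaw -0.0306 q [-0.47  0.5   1.51 -0.    1.13 -0.44] w 0.238 F [ 0.2  0.4 -0.5] tz [ 4.e-04 -6.e-04 -1.e+00]
```

Call:
jog_arm --pt "0 -0.0005 -0.01 0 0 0" --pt "0 0 -0.01 0 0 0" --pt "0 0 -0.009 0 0 0" --pt "0 0 0 0 0 0"

```text
time_s: 7.75
position: [0.5454, -0.1497, 0.0946]
tcp_rot: [-0.0, 1.0, -0.015, -0.0]
wrist_force: [0.2, -0.1, -1.1]
width: 0.241
```

```bash
python3 -c "
from h import *
state(observe())"
```

```text
t 7.75 tcp [ 0.5454 -0.1497  0.0946] jaw yaw -0.0308 q [-0.47  0.54  1.54 -0.    1.06 -0.44] w 0.241 F [ 0.2 -0.1 -1.1] tz [-1.e-03  2.e-04 -1.e+00]
```

Call:
jog_arm --pt "0 0 -0.005 0 0 0" --pt "0 0 -0.003 0 0 0" --pt "0 0 0 0 0 0"

```text
time_s: 8.05
position: [0.5459, -0.1499, 0.0881]
tcp_rot: [0.0, 1.0, -0.015, 0.0]
wrist_force: [-0.0, 0.8, -0.8]
width: 0.24
```

```bash
python3 -c "
from h import *
state(observe())"
```

```text
t 8.05 tcp [ 0.5459 -0.1499  0.0881] jaw yaw -0.0305 q [-0.47  0.55  1.54 -0.    1.05 -0.44] w 0.24 F [-0.   0.8 -0.8] tz [ 4.e-04 -8.e-04 -1.e+00]
```

Call:
jog_arm --pt "0 0 -0.003 0 0 0" --pt "0 0 0 0 0 0"

```text
time_s: 8.25
position: [0.5467, -0.1503, 0.0885]
tcp_rot: [0.001, 1.0, -0.015, 0.002]
wrist_force: [0.5, 0.7, -1.3]
width: 0.235
```

Call:
jog_arm --pt "0 0 -0.002 0 0 -0.1"

```text
time_s: 8.35
position: [0.5469, -0.1507, 0.0877]
tcp_rot: [0.002, 0.998, -0.066, 0.002]
wrist_force: [-9.1, 1.9, 21.5]
width: 0.239
```

Call:
jog_arm --pt "0 0 -0.001 0 0 -0.12" --pt "0 0 -0.001 0 0 -0.12" --pt "0 0 0 0 0 0"

```text
time_s: 8.65
position: [0.5459, -0.1506, 0.0881]
tcp_rot: [0.003, 0.982, -0.19, 0.001]
wrist_force: [-0.2, -0.2, -0.9]
width: 0.243
```

```bash
cat >> h.py <<'E'
def tick(im,s,c=(.5457,-.1468)):
    "angle of red tick about disc centre (clockwise from lock +y), keeping red px 24..33 mm from the centre"
    ys,xs=np.nonzero((im[...,0]>130)&(im[...,1]<70)&(im[...,2]<70))
    P=np.array([world("wrist",(x,y),.072,s)[:2] for x,y in zip(xs,ys)])-c if len(xs) else np.zeros((0,2))
    r=np.hypot(*P.T); ang=np.arctan2(P[:,0],P[:,1])-.0265; k=(r>.0245)&(r<.033)&(ang>-.3)&(ang<1.5)
    return k.sum(), ang[k].mean() if k.any() else None, np.c_[xs,ys][k].mean(0) if k.any() else None
E
python3 - <<'E'
from h import *
s=observe();state(s);print(s["moment"].round(2))
im=read_camera('wrist');cv2.imwrite('pics/w5.raw.png',im);save(im,'w5.png',(150,80,360,290),2.8);print(tick(im,s))
E
```

```text
t 8.65 tcp [ 0.5459 -0.1506  0.0881] jaw yaw -0.3825 q [-0.47  0.55  1.55 -0.01  1.04 -0.09] w 0.243 F [-0.2 -0.2 -0.9] tz [ 4.0e-04 -5.3e-03 -1.0e+00]
[ 0.07 -0.01  0.02]
(np.int64(46), np.float64(0.30445001971687413), array([249.5, 192.5]))
```

View pics/w5.png

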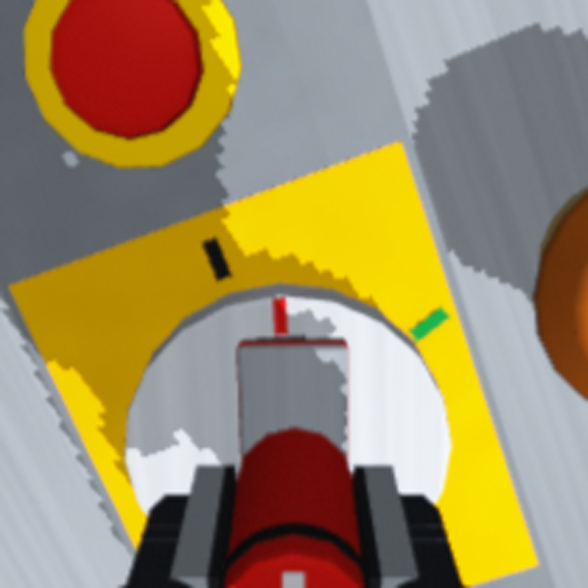

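The disc has turned 0.30 rad with the red key and no slip, well past the wrong keys' 0.15 limit. Red is the right key, so I'll turn on to the stop.

Call:
jog_arm --pt "-0.0003 0 -0.001 0.005 0 -0.13" --pt "-0.0003 0.0002 -0.001 0 0 -0.13" --pt "-0.0003 0.0002 -0.001 0 0 -0.13" --pt "-0.0003 0.0002 -0.001 0 0 -0.13"

```text
time_s: 9.1
position: [0.5442, -0.1502, 0.0878]
tcp_rot: [0.001, 0.898, -0.439, -0.0]
wrist_force: [-6.1, 3.1, 11.7]
width: 0.244
```

Run:
```python
from h import *
s=observe();state(s);print(s["moment"].round(2))
im=read_camera('wrist');print(tick(im,s))
```

```text
t 9.1 tcp [ 0.5442 -0.1502  0.0878] jaw yaw -0.9101 q [-0.48  0.55  1.55 -0.    1.05  0.43] w 0.244 F [-6.1  3.1 11.7] tz [-0.0013 -0.001  -1.    ]
[0.54 1.11 0.08]
(np.int64(36), np.float64(0.8224756736528607), array([249. , 193.5]))
```

Call:
jog_arm --pt "-0.0003 0.0003 -0.001 0 0 -0.13" --pt "-0.0003 0.0003 -0.001 0 0 -0.13" --pt "-0.0002 0.0003 -0.001 0 0 -0.13" --pt "0 0 -0.001 0 0 -0.05"

```text
time_s: 9.55
position: [0.543, -0.1482, 0.0878]
tcp_rot: [0.0, 0.775, -0.632, -0.001]
wrist_force: [-5.5, 9.3, 14.0]
width: 0.241
```

Run:
```python
from h import *
s=observe();state(s);print(s["moment"].round(2))
im=read_camera('wrist');print(tick(im,s))
```

```text
t 9.55 tcp [ 0.543  -0.1482  0.0878] jaw yaw -1.3681 q [-0.47  0.54  1.55 -0.    1.05  0.89] w 0.241 F [-5.5  9.3 14. ] tz [-2.e-03  7.e-04 -1.e+00]
[1.72 0.97 0.34]
(np.int64(43), np.float64(1.191565721485878), array([246.09302326, 194.6744186 ]))
```

Call:
jog_arm --pt "0 0 0 0 0 0" --pt "0 0 0 0 0 0"

```text
time_s: 9.8
position: [0.5429, -0.1475, 0.0879]
tcp_rot: [0.0, 0.776, -0.631, -0.001]
wrist_force: [-0.6, -0.6, 1.5]
width: 0.24
```

Call:
jog_arm --pt "0 0 0 0 0 0" --pt "0 0 0 0 0 0" --pt "0 0 0.02 0 0 0" --pt "0 0 0.04 0 0 0" --pt "0 0 0.03 0 0 0" --claw 0.2

```text
time_s: 10.3
position: [0.5414, -0.1474, 0.1757]
tcp_rot: [0.001, 0.776, -0.631, -0.005]
wrist_force: [0.5, -0.0, -0.5]
width: 0.604
```

Call:
jog_arm --pt "0 0.0 0.02 0 0 0" --pt "0 0 0 0 0 0"

```text
time_s: 10.5
position: [0.5429, -0.1483, 0.2002]
tcp_rot: [0.0, 0.776, -0.631, -0.001]
wrist_force: [0.0, 0.0, -0.6]
width: 0.599
```

Run:
```python
from h import *
s=observe();state(s)
im=read_camera('wrist');cv2.imwrite('pics/w6.raw.png',im);save(im,'w6.png',None,1.5);print(tick(im,s))
t=read_camera('top');save(t,'t6.png',(110,120,380,260),2.9)
m=(im[...,0]>170)&(im[...,1]<60)
```

```text
t 10.5 tcp [ 0.5429 -0.1483  0.2002] jaw yaw -1.3646 q [-0.47  0.42  1.43 -0.    1.3   0.89] w 0.599 F [ 0.   0.  -0.6] tz [-1.7e-03  9.0e-04 -1.0e+00]
(np.int64(13), np.float64(1.207867411918563), array([250.38461538, 155.07692308]))
```

View pics/w6.png

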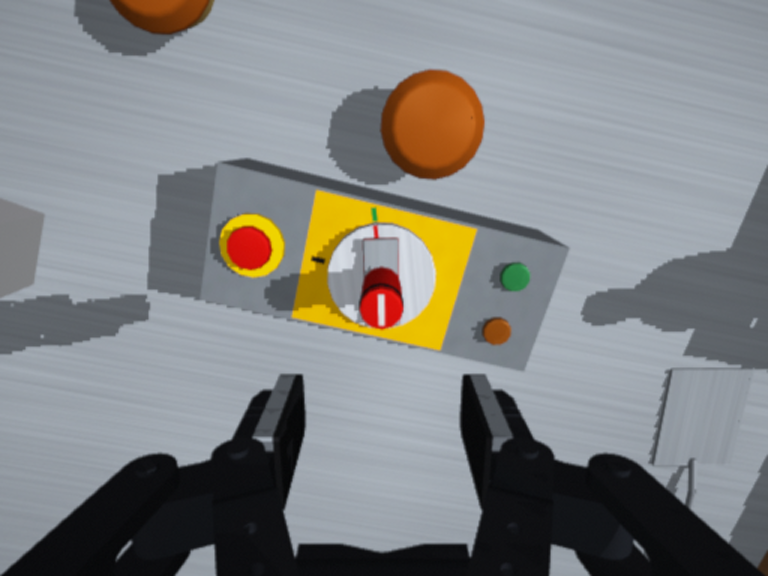

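View pics/t6.png

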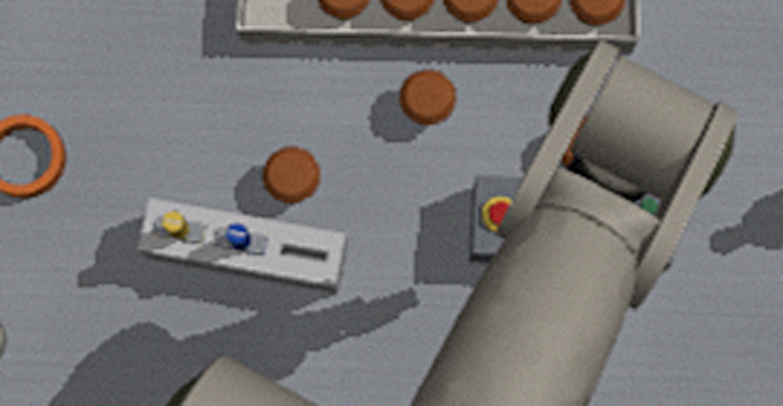

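Wrist view: the red tick (376,232) meets the green mark (374,213), and the key stands with its collar on the disc. Top view: yellow (173,222) and blue (238,236) still stand in the rack, and the muffins haven't moved.

Run:
```python
from h import *
s=observe()
for z in(.123,.130): print(z,world("wrist",(254,204),z,s).round(4))
print(job_done())
```

```text
0.123 [ 0.5459 -0.1455  0.123 ]
0.13 [ 0.5484 -0.1451  0.13  ]
the job is handed in; nothing more can be done
None
```

The red key, the first I tried, turned out to be the right one. It is fully in the lock and turned clockwise to the stop. I pushed it in until its collar met the disc and turned it about 0.3 rad. The disc followed without slipping, well past the 0.15 rad where a wrong key catches, so I went on to the stop, released it and lifted clear. I handed the job in at about 10.5 s.

**Last checks:**
- **Lock:** the disc reads about 1.2 rad, with the red tick at the green mark. The resisting moment also rose at the end of the turn.
- **Red key:** taken at its seated height, its top lies within about 2 mm of the keyhole centre.
- **Other keys:** blue and yellow were never touched and still stand in the rack.
- **Surroundings:** muffins a and c and the tape roll show no movement in the last top view. I did not check the bottle, spatula or case stack one by one. The gripper is open and clear.

**Disagreements:** the wrist and top cameras differed by about 4 mm in y, so I aligned the key to the slot using the wrist camera alone. The network's keyhole point in the wrist image was about 25 mm off, and I replaced it with an image-threshold fit of the slot. No check failed.

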